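# Load the bead polisher and lock its bayonet lid

## Robot

A 6-joint arm with a two-finger parallel gripper is mounted at the origin on the work surface. World frame = base frame: x ahead of the robot, y to its left, z up, the work surface at z = 0. Lengths are in m, angles in rad, forces in N, time in s.
With the tool pointing down it reaches from about 0.35 to 0.975 m from the base axis. Payload 4.9 kg.
Tool frame: the origin (TCP) lies midway between the tips of the shut fingers; the grasp point (between the pads) lies behind it (manip.tcp_to_grasp is the z of the grasp point in the tool frame, in m); z points along the fingers, y is the direction in which the jaws open and shut (so a half turn about z gives the same grasp; the last joint's range is limited). The gripper opens to 85 mm and grips with 20 to 120 N. Pads are 22 mm wide; open, the fingers measure 114 mm over their backs; the gripper's body (76 mm by 85 mm) begins 54 mm behind the grasp point. The pads swing forward as they close: fully open they stand 13 mm farther back than shut.
Start: joints at [1.07, 0.053, 1.613, -0, 1.476, -0.119], TCP at [0.233, 0.58, 0.231] pointing down, gripper open.
Joint ranges: [-3.01, 3.01], [-1.01, 2.22], [0.06, 2.58], [-1.02, 4.17], [0.09, 2.62], [-3.14, 3.14]. Speed limits (rad/s): [2.57, 2.57, 3.14, 3.14, 3.14, 3.14].

## Interface

Orientations are given as a unit quaternion [w, x, y, z].
In Python, from plant import status, vision, order, regions_of, manip gives the robot as it stands. The module is installed in compiled form; this text tells all that it offers.
- The arm moves only by the shell command python3 -m crank 'ROWS'. ROWS is JSON, one flat list of numbers, 5 for each row, row after row: the shift along the tool's x, y, z in mm, then the turn about the tool's z in degrees, then the opening in per cent of the stroke, from 0 (shut) to 100 (fully open). In form: [tx, ty, tz, yaw, fingers, tx, ty, tz, yaw, fingers, ...]. A call has exactly 10 rows; each row is the pose to reach, as a shift and turn from the pose commanded when the call began, along the tool's axes at that moment; what a row does not reach only later rows make up. A row lasts 1/10 s, in which the tool goes at most 50 mm and 8.59 degrees, less where a joint would pass 70% of its speed; a pose out of reach is approached as far as the arm can. A call with a gripper value outside its range is refused whole. The fingers move at their own pace and stop on an object; the grip force is fixed at half the most. Time passes only in rows, so rows that repeat a pose let the fingers close, or fill a call up. It gives the time, the measured TCP pose, the force and the opening at its end, in the units of the state.
- status.state(): the state, without advancing time (a new reading comes with each control period).
- vision.grab_frame(name): name is "side" or "top" or "wrist"; returns (picture, depth): 400x640x3 uint8, red, green, blue; 400x640 float32, m along the optical axis (not along the pixel's ray), 0 where there is no reading.
- vision.get_calibration(name): a dict with "camera_matrix" (3x3 intrinsics, pixels), "R" (3x3) and "t" (3): a world point X has camera coordinates R X + t. Camera axes: x right, y down, z forward; pixel columns grow to the right and rows downward; lengths in m; the calibration is good to about 2 mm. A picture is of the moment at which its call begins: read the wrist's pose just before it. get_calibration takes no time and is no camera call; for the wrist camera it gives the pose at the moment of the call.
- order.job_done(): hands the job in, once; it reports no verdict.
Trained networks look in the newest picture that a camera, given by its name, has taken for a name from the list of things; names that differ only in an ending like _2 or _b are one class to them, and where a whole thing is asked for, a point or a joint stands for the part that bears it (a point fixed in the world has none). Each returns a list of dicts, best first, with "confidence" (0 to 1); they miss things now and then, are a little off and sometimes report something else, mostly with a low value. They report only what shows in the picture. A call takes as long as a camera call.
- regions_of(camera, name): "region" (400x640 bool, what is visible of it) and "extent" ([centre column, centre row, width, height] in pixels, round what is visible of it).
The state is a dict: "time": time; "joint_pos": joint angles; "joint_vel": joint speeds; "joint_efforts": joint torques, N m; "tool_pos": TCP position; "tool_rot": TCP orientation; "contact_force": force on the tool from outside, world axes, zero at the start; "ft_torque": the same for the moment, N m; "gripper_width": opening from 0.0 (shut) to 1.0 (fully open).
Only numpy, scipy, OpenCV 4.12 (cv2) and the standard library are available. Lean on these libraries where they do the work, as an engineer would, in place of code of your own. Each camera call takes 0.05 s, during which the arm holds its last target. There are 200 camera calls.

## Task

Put the barrel-shaped silver filigree bead into the open drum of the polishing machine, then close the drum with its bayonet lid: set the lid's two lugs into the collar's two notches, push the lid down against the sprung seal, turn it clockwise about a quarter turn until the lugs are under the two raised bridges, and let it spring up so that it is fully locked home and level. Let go of everything and leave the tub, the flat rosette and the steel block where they are.

Things in the scene. Friction and masses are not known exactly. Their poses are not given: they have to be found in the camera images.
- drum: Polishing machine, fixed: grey round motor base (diameter 156 mm, 50 mm high), on it a white drum (outer diameter 108 mm, inner 100 mm, floor at z = 60 mm), open on top, with an steel bayonet collar. Origin: centre of the underside, on the bench; z up the drum's axis; x through the two locking bridges. Everything on it is half-turn symmetric.
- collar (a point): On the drum's axis at the underside of the collar's inward flange (115 mm above the bench). The flange is 4 mm thick, bore 80 mm, outer diameter 108 mm. A lug dropped through a notch and pushed below the flange travels 80 degrees clockwise (from above) to its bridge; a wall stops it about 5 degrees beyond the bridge's middle. Counterclockwise is blocked.
- notch (a point): Middle of one of the two opposite notches through the flange, level with its top (119 mm above the bench), 45 mm from the drum's axis. A notch is 19 mm (inside) to 25 mm wide. It lies 80 degrees counterclockwise (from above) from the drum x axis.
- pocket (a point): Top middle of one of the two opposite raised hollow bridges, the locking pockets: on the drum x axis, 45 mm from the drum's axis, 122.5 mm above the bench; underside 4 mm higher than the flange's. A locked lug sits up under it.
- ring (a joint): Travel (m) of the sprung black seal ring in the drum's mouth (outer diameter 76 mm, opening 64 mm). 0 = up, top face 117 mm above the bench; grows as pressed straight down; stop at 0.011. 3.6 N at 0, 8.5 N at the stop. The lid lies on it: lid underside = 117 mm less travel. Lugs clear the flange above 0.007; turn at about 0.009. Locked: about 0.003.
- lid: Loose lid lying flat, grip up: steel disc (diameter 76 mm, 5 mm thick) with two opposite lugs (13 mm wide, 5 mm thick, ends 47 mm from the centre), about 0.16 kg. Origin: centre of the underside; x along the lugs, z up; half-turn symmetric. Locked: underside about 114 mm above the bench, x parallel to drum x, either way round.
- grip (a point): Middle of the lid's upright grey grip bar, on the lid's axis 25 mm above its underside. The bar is 60 mm long, 14 mm wide, parallel to the line of the lugs, and stands from 5 to 41 mm above the underside.
- bead: Silver filigree bead, loose, standing on the bench: a rigid barrel-shaped wire cage, 26 mm in diameter, 28 mm high, about 30 g. Origin: centre of its underside, z up. In the drum it may lie in any attitude.
- tub: Bystander: loose white round open tub, diameter 90 mm, 34 mm high. Origin: centre of its underside.
- rosette: Bystander: loose flat silver filigree flower of three petals, about 48 mm across, 4 mm thick. Origin: centre of its underside.
- block: Bystander: loose steel doming block, a 45 mm cube with round dimples in its top, 0.6 kg. Origin: centre of its underside.

How it is judged:
By the outcome, as a careful person would: the job done as asked, in the order asked, and still so for the second after the job is handed in, with the robot touching nothing.
It also fails if it takes over 64 s, if anything falls off the work surface, if the arm or the gripper's body presses on something with over 40 N, if the wrist force passes 120 N, or if a joint passes its speed limit or range.

## Working session

There is one attempt and no reset: what is moved stays moved. The work goes in short steps, Python scripts to look and compute and a shell command to move; the robot and the scene stay as the last step left them, time stands still between calls to the robot, and variables do not carry over. Pictures are saved under pics/ and viewed, on a budget of 10 in all, crops included, one or two more only if the job needs it, and the job is handed in when it is done.

```bash
mkdir -p pics
cat > h.py <<'E'
import numpy as np, cv2
from plant import status, vision, order, regions_of, manip
def pts(cam, mask, depth, cal):
    v,u=np.nonzero(mask&(depth>0)); z=depth[v,u]; K=cal["camera_matrix"]
    P=np.stack([(u-K[0][2])/K[0][0]*z,(v-K[1][2])/K[1][1]*z,z],1)
    return (P-np.array(cal["t"]))@np.array(cal["R"])
def grab(cam):
    cal=vision.get_calibration(cam); im,d=vision.grab_frame(cam); return im,d,cal
def save(im,name): cv2.imwrite("pics/"+name,cv2.cvtColor(im,cv2.COLOR_RGB2BGR))
def find(cam,name,d,cal):
    r=regions_of(cam,name)
    return [(x["confidence"],x["extent"],x["region"],pts(cam,x["region"],d,cal)) for x in r]
E
python3 - <<'E'
from h import *
np.set_printoptions(precision=4,suppress=True)
print(status.state(), manip.tcp_to_grasp)
ims=[]
for c in ["top","side"]:
    im,d,cal=grab(c); ims.append(im)
    for n in ["drum","lid","grip","bead","tub","rosette","block","ring"]:
        for cf,e,m,P in find(c,n,d,cal)[:2]:
            print(c,n,round(cf,2),np.round(e),np.median(P,0),np.percentile(P,2,0),np.percentile(P,98,0))
    save(im,c+"0.png")
E
```

```text
{'time': 0.0, 'joint_pos': array([ 1.07  ,  0.0534,  1.6143,  0.    ,  1.476 , -0.119 ]), 'joint_vel': array([ 0.0006,  0.0001,  0.0003, -0.    ,  0.0009, -0.0002]), 'joint_efforts': array([  0.0002, -39.3701, -37.017 ,  -0.0001,   0.0074,  -0.    ]), 'tool_pos': array([0.2326, 0.5794, 0.23  ]), 'tool_rot': array([-0.0003,  0.1897,  0.9818, -0.001 ]), 'contact_force': array([-0.0356, -0.3214,  0.5   ]), 'ft_torque': array([-0.0461, -0.0295,  0.0195]), 'gripper_width': 0.9984514446736353} -0.0187
top drum 0.93 [335. 186.  58.  64.] [0.596  0.0085 0.0583] [ 0.5302 -0.0598  0.0358] [0.6709 0.0753 0.1219]
top drum 0.41 [180. 182.  26.  25.] [0.6096 0.3992 0.0436] [0.5872 0.3791 0.0003] [0.6357 0.4267 0.049 ]
top lid 0.95 [237. 237.  30.  36.] [0.4728 0.2538 0.0064] [0.4376 0.2226 0.0003] [0.5133 0.291  0.043 ]
top grip 0.8 [239. 238.  28.  42.] [0.4727 0.2536 0.0064] [0.435  0.2226 0.0001] [0.5116 0.2904 0.043 ]
top bead 0.44 [455. 216.  13.  10.] [ 0.5254 -0.2963  0.0236] [ 0.5163 -0.3081 -0.0002] [ 0.5366 -0.2863  0.0288]
top tub 0.86 [233. 138.  38.  34.] [0.7293 0.2679 0.0054] [ 0.68
[... 893 characters left out ...]
2161 -0.0033] [0.7675 0.3083 0.0327]
side tub 0.96 [361. 189.  29.  27.] [0.7282 0.2694 0.0162] [ 0.6836  0.2163 -0.0014] [0.7675 0.3064 0.0328]
side tub 0.62 [279. 198.  28.  17.] [0.4737 0.246  0.0063] [ 0.4334  0.2179 -0.0028] [0.5104 0.2905 0.0403]
side rosette 0.66 [416. 298.  18.  19.] [ 0.7424 -0.2047  0.001 ] [ 0.7211 -0.2292 -0.0034] [ 0.7584 -0.1857  0.0036]
side rosette 0.47 [339. 235.  60.  68.] [ 0.5965 -0.0369  0.0569] [ 0.5289 -0.0727 -0.0003] [0.6733 0.0562 0.1196]
side block 0.8 [316. 165.  18.  19.] [0.6091 0.3826 0.0329] [0.5871 0.3734 0.0009] [0.6296 0.4199 0.0451]
side ring 0.63 [341. 215.  31.  16.] [0.6202 0.0234 0.1149] [ 0.5693 -0.0316  0.1105] [0.6407 0.0412 0.1175]
```

```bash
cat >> h.py <<'E'
from scipy.spatial.transform import Rotation as Ro
def Rt(s): q=s["tool_rot"]; return Ro.from_quat([q[1],q[2],q[3],q[0]]).as_matrix()
def go(p, jaw=None):
    "shift (tool mm) of TCP to world p, yaw deg so that tool y lies along world angle jaw (deg, mod 180)"
    s=status.state(); R=Rt(s); sh=R.T@(np.array(p)-s["tool_pos"])*1000
    a=np.degrees(np.arctan2(R[1,1],R[0,1])); yaw=None
    if jaw is not None: yaw=-((jaw-a+90)%180-90)   # tool z down: +yaw = cw from above
    print("go",np.round(sh,1),"yaw",yaw,"jaw now",round(a,1),"j6",s["joint_pos"][5],"t",s["time"])
E
python3 - <<'E'
from h import *
np.set_printoptions(precision=4,suppress=True)
cal=vision.get_calibration("wrist"); s=status.state(); R=Rt(s)
C=-np.array(cal["R"]).T@cal["t"]; print("cam in tool",R.T@(C-s["tool_pos"]),"axes",(np.array(cal["R"])@R),cal["camera_matrix"])
go([0.526,-0.299,0.12]); go([0.526,-0.299,0.12],90)
im=cv2.imread("pics/top0.png")[100:280,140:480]; cv2.imwrite("pics/top0c.png",cv2.resize(im,(800,424),interpolation=cv2.INTER_CUBIC))
E
```

```text
cam in tool [ 0.0785 -0.0001 -0.1429] axes [[-0.0002  1.     -0.0006]
 [-0.9528 -0.0004 -0.3038]
 [-0.3038  0.0005  0.9527]] [[358.8026   0.     317.5425]
 [  0.     358.8026 203.4931]
 [  0.       0.       1.    ]]
go [-599.5 -706.5  111.3] yaw None jaw now 68.1 j6 -0.11901755659232587 t 0.9
go [-599.5 -706.5  111.3] yaw -21.874121291869443 jaw now 68.1 j6 -0.11901755659232587 t 0.9
```

View pics/top0c.png

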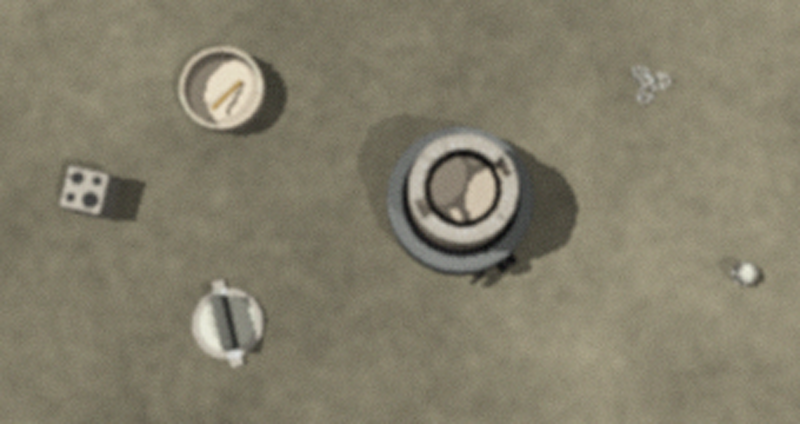

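```bash
python3 -m crank '[-41,-28,-4,0,100,-82,-56,-8,0,100,-123,-84,-12,0,100,-164,-112,-16,0,100,-205,-140,-20,0,100,-246,-168,-24,0,100,-287,-196,-28,0,100,-328,-224,-32,0,100,-369,-252,-36,0,100,-410,-280,-40,0,100]'
python3 -m crank '[-41,-28,0,0,100,-82,-56,0,0,100,-123,-84,0,0,100,-164,-112,0,0,100,-166,-113,0,0,100,-166,-113,0,0,100,-166,-113,0,0,100,-166,-113,0,0,100,-166,-113,0,0,100,-166,-113,0,0,100]'
cat > look.py <<'E'
import sys
from h import *
np.set_printoptions(precision=4,suppress=True)
im,d,cal=grab("wrist"); print(status.state()["tool_pos"]); save(im,sys.argv[1])
np.savez(sys.argv[1].replace(".png",".npz"),im=im,d=d,**{k:np.array(v) for k,v in cal.items()})
for n in sys.argv[2:]:
    for cf,e,m,P in find("wrist",n,d,cal)[:2]:
        print(n,round(cf,2),np.round(e),np.median(P,0),(np.percentile(P,1,0)+np.percentile(P,99,0))/2,np.percentile(P,98,0))
E
python3 look.py drum1.png notch pocket ring collar
```

```text
time: 1.9
tool_pos: [0.5098, 0.1655, 0.2718]
tool_rot: [0.0, 0.19, 0.982, 0.0]
contact_force: [1.5, 1.3, 0.1]
gripper_width: 0.998
time: 2.9
tool_pos: [0.6207, 0.0016, 0.2716]
tool_rot: [0.0, 0.189, 0.982, 0.0]
contact_force: [0.4, -0.4, 0.4]
gripper_width: 1.002
[0.6207 0.0014 0.2716]
notch 0.7 [315. 151. 150. 149.] [0.5955 0.0089 0.0608] [0.5922 0.0071 0.0792] [0.6517 0.0754 0.123 ]
pocket 0.98 [317. 150. 155. 156.] [0.5954 0.0089 0.0608] [0.5927 0.0074 0.0771] [0.6531 0.0757 0.123 ]
ring 0.96 [317. 163.  94.  89.] [0.6036 0.0064 0.1172] [0.6044 0.0064 0.1151] [0.6409 0.0426 0.1186]
ring 0.55 [314. 149. 153. 159.] [0.5954 0.009  0.0608] [0.5921 0.0078 0.0794] [0.6513 0.0754 0.123 ]
collar 0.56 [317. 152. 151. 152.] [0.5956 0.0087 0.0608] [0.5925 0.0068 0.0764] [0.6526 0.0761 0.1229]
```

View pics/drum1.png

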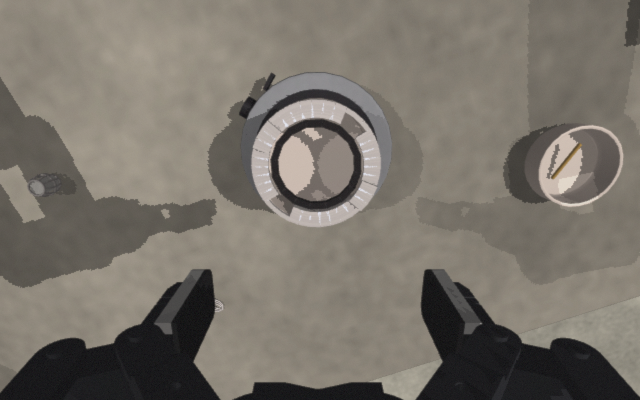

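```bash
cat > drumfit.py <<'E'
import sys
from h import *
from scipy.optimize import least_squares
np.set_printoptions(precision=4,suppress=True)
f=np.load(sys.argv[1]); P=pts("wrist",np.ones((400,640),bool),f["d"],f); 
c=np.array([.603,.006])
for _ in range(4):
    r=np.hypot(*(P[:,:2]-c).T); top=P[(P[:,2]>.114)&(P[:,2]<.126)&(r<.075)]
    a=np.arctan2(top[:,1]-c[1],top[:,0]-c[0]); rr=np.hypot(*(top[:,:2]-c).T)
    b=((a+np.pi)/(2*np.pi)*36).astype(int)%36
    e=np.array([[np.mean(top[(b==k)&(rr>np.percentile(rr[b==k],95))][:,:2],0)] for k in range(36) if (b==k).sum()>10])[:,0]
    s=least_squares(lambda q:np.hypot(e[:,0]-q[0],e[:,1]-q[1])-q[2],[*c,.054],loss="soft_l1",f_scale=.001).x; c=s[:2]
print("centre",s, "top z",np.median(top[:,2]))
r=np.hypot(*(P[:,:2]-c).T); A=np.degrees(np.arctan2(P[:,1]-c[1],P[:,0]-c[0]))
m=(r>.0415)&(r<.0475)
for k in range(-180,180,5):
    q=m&(A>=k)&(A<k+5); print(k,q.sum(),np.round(np.percentile(P[q,2],[20,50,80])*1000,1) if q.any() else None,end=" | ")
E
python3 drumfit.py drum1.npz
```

```text
centre [0.6044 0.0065 0.0536] top z 0.11898854049100568
-180 35 [118.7 119.4 120. ] | -175 36 [118.8 119.2 119.8] | -170 36 [118.6 119.1 120. ] | -165 37 [118.6 119.  119.6] | -160 41 [119.3 120.4 122.7] | -155 38 [122.6 122.9 123.6] | -150 35 [122.1 122.7 123.1] | -145 35 [122.2 122.9 123.4] | -140 38 [122.  122.9 123.5] | -135 40 [122.1 122.9 123.7] | -130 34 [118.5 119.4 122.4] | -125 41 [ 61.9 118.9 119.6] | -120 46 [ 61.  118.9 119.4] | -115 41 [117.6 118.9 119.7] | -110 1550 [311.8 331.6 339.3] | -105 1046 [297.7 312.7 322.2] | -100 522 [294.5 310.6 321.9] | -95 499 [294.1 308.7 319.3] | -90 400 [291.  303.3 313.5] | -85 226 [288.1 301.3 310.6] | -80 33 [118.6 119.2 119.8] | -75 6 [59.9 60.1 61. ] | -70 11 [59.6 60.1 60.5] | -65 14 [59.5 59.9 60.3] | -60 16 [59.6 60.  60.7] | -55 25 [ 59.7  60.6 111.3] | -50 48 [ 60.3 118.6 119.6] | -45 54 [ 60.2 118.6 119.6] | -40 48 [ 60.6 118.8 119.3] | -35 50 [ 60.1 118.6 119.3] | -30 46 [ 60.2 118.5 119.3] | -25 52 [ 60.1 118.2 119.4] | -20 45 [ 59.9 118.5 119.5] | -15 50 [ 59.9 118.8 119.8] | -10 50 [ 60.3 118.6 119.3] | -5 51 [ 60.1 117.
[... 325 characters left out ...]
 [295.2 311.8 322.3] | 60 1513 [307.1 331.4 339.3] | 65 118 [119.3 348.7 350.2] | 70 41 [117.5 118.9 119.6] | 75 41 [117.6 119.2 119.9] | 80 45 [118.3 119.3 119.9] | 85 33 [118.6 118.9 119.7] | 90 45 [ 61.8 119.1 119.8] | 95 58 [ 60.1 118.7 119.5] | 100 62 [ 60.  118.6 119.7] | 105 26 [59.6 60.4 60.9] | 110 25 [59.6 60.1 60.6] | 115 26 [59.9 60.3 60.8] | 120 14 [59.9 60.4 60.6] | 125 3 [119.2 119.3 119.7] | 130 37 [118.8 119.3 119.9] | 135 36 [118.9 119.5 120. ] | 140 39 [119.  119.4 120.1] | 145 38 [118.9 119.3 119.8] | 150 39 [118.8 119.4 120. ] | 155 40 [118.4 119.2 119.8] | 160 36 [118.7 119.1 119.7] | 165 36 [118.7 119.2 120. ] | 170 38 [118.6 119.1 119.6] | 175 39 [118.9 119.4 119.9] |
```

```bash
python3 -m crank '[-4,-48,0,0,100,-8,-96,0,0,100,-11,-140,20,0,100,-14,-180,45,0,100,-17,-220,75,0,100,-21,-260,105,0,100,-25,-300,130,0,100,-25,-315,140,0,100,-25,-315,140,0,100,-25,-315,140,0,100]'
python3 look.py bead1.png bead
python3 - <<'E'
from h import *
f=np.load("drum1.npz"); P=pts("w",np.ones((400,640),bool),f["d"],f); c=np.array([.6044,.0065])
r=np.hypot(*(P[:,:2]-c).T); A=np.degrees(np.arctan2(P[:,1]-c[1],P[:,0]-c[0]))
for n,m in [("bridge",(P[:,2]>.1213)&(P[:,2]<.126)&(r>.040)&(r<.052)),("notch",(P[:,2]<.1135)&(P[:,2]>.05)&(r>.0425)&(r<.048))]:
    for h in (A[m&(A>0)],A[m&(A<0)]): print(n,len(h),np.percentile(h,[1,5,50,95,99]).round(1))
E
```

```text
time: 4.15
tool_pos: [0.5275, -0.3006, 0.1322]
tool_rot: [0.001, 0.19, 0.982, 0.0]
contact_force: [0.8, 0.3, -0.2]
gripper_width: 1.003
[ 0.528  -0.3004  0.1329]
bead 0.84 [319. 201.  31.  33.] [ 0.5264 -0.2992  0.0251] [ 0.527  -0.2999  0.0149] [ 0.5375 -0.2881  0.0288]
bridge 360 [23.2 24.5 37.7 50.1 51.2]
bridge 420 [-157.1 -155.9 -143.1 -130.2 -128.9]
notch 247 [  0.8   3.8  96.5 120.1 122.3]
notch 286 [-125.3 -118.4  -36.5   -3.9   -0.9]
```

View pics/bead1.png

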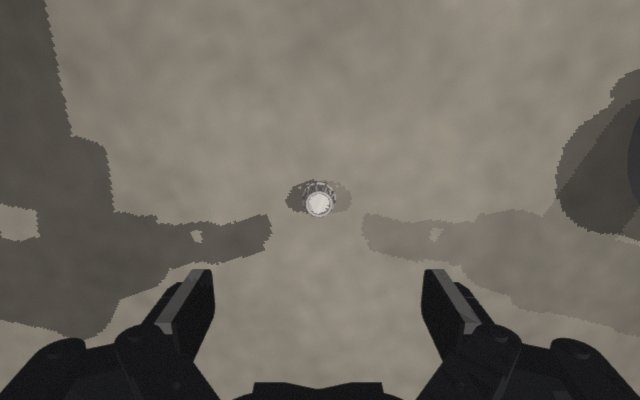

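```bash
python3 -m crank '[1,0,45,0,100,1,0,85,0,100,1,0,115,0,80,1,0,127,0,50,1,0,127,0,0,1,0,127,0,0,1,0,127,0,0,1,0,127,0,0,1,0,127,0,0,1,0,127,0,0]'
```

```text
time: 5.25
tool_pos: [0.5276, -0.3017, 0.007]
tool_rot: [0.002, 0.19, 0.982, -0.001]
contact_force: [0.5, 0.9, 6.6]
gripper_width: 0.274
```

```bash
python3 -m crank '[0,0,-45,0,0,2,15,-90,0,0,5,45,-130,0,0,10,80,-165,0,0,15,125,-183,0,0,22,172,-183,0,0,29,220,-183,0,0,36,265,-183,0,0,42,305,-183,0,0,43,315,-160,0,0]'
python3 -m crank '[0,0,25,0,0,0,0,42,0,0,0,0,44,0,0,0,0,44,0,0,0,0,44,0,0,0,0,44,0,45,0,0,44,0,45,0,0,44,0,45,0,0,44,0,45,0,0,0,0,60]'
python3 look.py drop1.png bead
```

```text
time: 6.25
tool_pos: [0.6063, 0.0112, 0.1687]
tool_rot: [0.004, 0.188, 0.982, 0.001]
contact_force: [0.5, -0.5, 0.2]
gripper_width: 0.278
time: 7.25
tool_pos: [0.5986, 0.0082, 0.1572]
tool_rot: [-0.007, 0.19, 0.982, -0.001]
contact_force: [-0.2, -0.6, -1.0]
gripper_width: 0.591
[0.6052 0.0076 0.1704]
bead 0.84 [321. 226.  41.  38.] [0.603  0.0077 0.0849] [0.6036 0.0069 0.0748] [0.6142 0.0187 0.0887]
```

View pics/drop1.png

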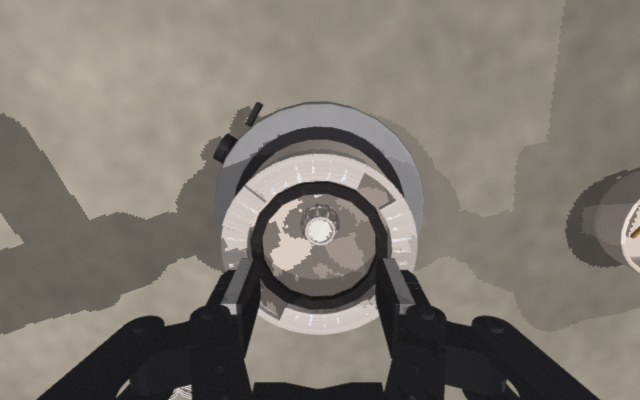

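```bash
python3 -m crank '[36,30,-5,-7,100,72,60,-5,-14,100,108,90,0,-21,100,144,120,10,-28,100,180,150,20,-35,100,212,178,30,-35,100,212,178,30,-35,100,212,178,30,-35,100,212,178,30,-35,100,212,178,30,-35,100]'
python3 look.py lid1.png lid grip
python3 - <<'E'
from h import *
f=np.load("lid1.npz"); P=pts("w",np.ones((400,640),bool),f["d"],f); c=np.array([.474,.252])
m=(np.hypot(*(P[:,:2]-c).T)<.06)
for n,lo,hi in [("bar",.036,.05),("disc",.003,.009)]:
    Q=P[m&(P[:,2]>lo)&(P[:,2]<hi)]; (cx,w,a)=cv2.minAreaRect((Q[:,:2]*1e4).astype(np.float32))
    M=np.cov(Q[:,:2].T); e=np.linalg.eigh(M)[1][:,1]; print(n,len(Q),Q.mean(0),np.array(cx)/1e4,np.array(w)/10,a,"pca",np.degrees(np.arctan2(e[1],e[0]))%180, np.percentile(Q[:,2],[10,50,90]))
go([.474,.252,.02],103)
E
```

```text
time: 8.35
tool_pos: [0.474, 0.251, 0.135]
tool_rot: [0.001, -0.113, 0.994, 0.0]
contact_force: [0.7, -0.0, 0.6]
gripper_width: 0.999
[0.474  0.251  0.1349]
lid 0.94 [323. 193.  94. 116.] [0.4706 0.2533 0.0063] [0.4713 0.2562 0.0212] [0.5081 0.2902 0.0419]
grip 0.64 [ 49. 285.  98. 200.] [0.5747 0.0621 0.0466] [0.594  0.052  0.0365] [0.6504 0.084  0.0683]
grip 0.6 [324. 192.  95. 117.] [0.4703 0.2536 0.0063] [0.4705 0.2564 0.0216] [0.5064 0.2902 0.0419]
bar 1588 [0.47264172 0.25541058 0.04082275] [0.47430566 0.25557676] [59.05128174 13.78410187] 13.681683540344238 pca 14.135908998284378 [0.03954098 0.04095645 0.04192259]
disc 5576 [0.47100414 0.25507938 0.00589613] [0.47519072 0.25741694] [78.40684814 76.53634033] 61.47502899169922 pca 104.41928994505132 [0.00469997 0.0059161  0.00707634]
go [ -0.4   0.8 114.7] yaw 0.023227173242062804 jaw now 103.0 j6 -1.449429680532156 t 8.5
```

View pics/lid1.png

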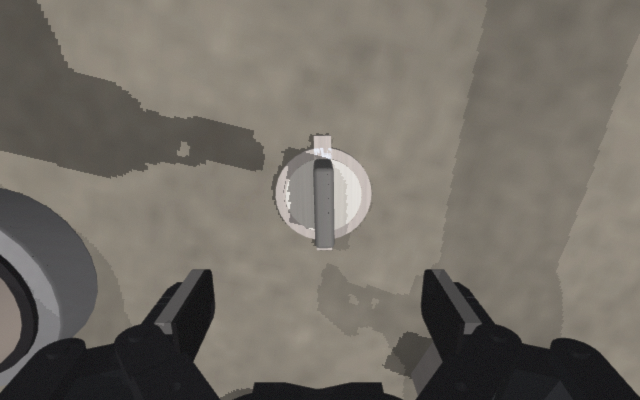

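```bash
python3 -m crank '[-1,4,40,-1,100,-1,4,80,-1,100,-1,4,110,-1,100,-1,4,125,-1,70,-1,4,125,-1,30,-1,4,125,-1,0,-1,4,125,-1,0,-1,4,125,-1,0,-1,4,125,-1,0,-1,4,125,-1,0]'
python3 - <<'E'
from h import *
go([.6044,.0065,.2],27)
E
```

```text
time: 9.5
tool_pos: [0.4748, 0.2567, 0.0116]
tool_rot: [0.002, -0.123, 0.992, 0.0]
contact_force: [0.4, -0.4, 6.5]
gripper_width: 0.151
go [ -65.4 -274.2 -188.2] yaw 77.12530377955156 jaw now 104.1 j6 -1.4594776428725553 t 9.5
```

```bash
python3 -m crank '[0,0,-45,0,0,0,0,-90,8,0,0,-10,-135,16,0,-8,-40,-175,24,0,-18,-80,-188,32,0,-29,-125,-188,40,0,-40,-170,-188,48,0,-51,-215,-188,56,0,-60,-255,-188,64,0,-65,-274,-188,72,0]'
python3 -m crank '[0,0,0,5,0,0,0,0,5,0,0,0,0,5,0,0,0,0,5,0,0,0,0,5,0,0,0,0,5,0,0,0,0,5,0,0,0,0,5,0,0,0,0,5,0,0,0,0,5,0]'
python3 look.py held1.png lid
python3 - <<'E'
from h import *
f=np.load("held1.npz"); P=pts("w",np.ones((400,640),bool),f["d"],f); s=status.state(); c=s["tool_pos"][:2]; print(s["tool_pos"])
m=(np.hypot(*(P[:,:2]-c).T)<.06)
print(np.histogram(P[m,2],np.arange(.1,.3,.005)))
go([.6044,.0065,.2],27)
E
```

```text
time: 10.5
tool_pos: [0.6035, 0.0031, 0.1969]
tool_rot: [0.0, 0.488, 0.873, -0.0]
contact_force: [-0.9, 1.4, -0.9]
gripper_width: 0.154
time: 11.5
tool_pos: [0.6029, 0.0062, 0.1973]
tool_rot: [-0.0, 0.522, 0.853, -0.0]
contact_force: [-1.1, 0.2, -1.3]
gripper_width: 0.156
[0.6029 0.0062 0.1973]
lid 0.93 [318. 271. 162. 212.] [0.5949 0.0199 0.1922] [0.6021 0.0125 0.208 ] [0.6355 0.0441 0.2276]
[0.60287782 0.00617288 0.19730263]
(array([  59,  103,  130, 5022, 1516,    1,    0,    0,    0,    0,    0,
          0,    0,    0,    0,    0,    1,  490, 9992,  122,  256,  447,
        547,  581,  917, 5288,  834,  594, 1660, 2287, 6122, 3004, 2698,
       4272, 5188, 3504,  833,    0,    0]), array([0.1  , 0.105, 0.11 , 0.115, 0.12 , 0.125, 0.13 , 0.135, 0.14 ,
       0.145, 0.15 , 0.155, 0.16 , 0.165, 0.17 , 0.175, 0.18 , 0.185,
       0.19 , 0.195, 0.2  , 0.205, 0.21 , 0.215, 0.22 , 0.225, 0.23 ,
       0.235, 0.24 , 0.245, 0.25 , 0.255, 0.26 , 0.265, 0.27 , 0.275,
       0.28 , 0.285, 0.29 , 0.295]))
go [-0.4  1.5 -2.7] yaw 0.1254476163096001 jaw now 27.1 j6 -0.5865591331721299 t 11.6
```

View pics/held1.png

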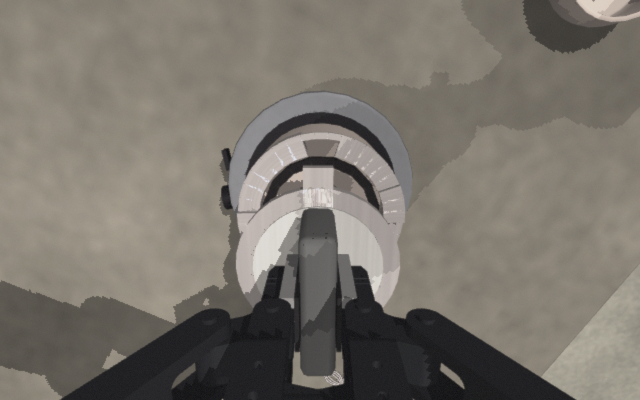

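```bash
cat > lidfit.py <<'E'
import sys
from h import *
from scipy.optimize import least_squares
np.set_printoptions(precision=4,suppress=True)
f=np.load(sys.argv[1]); zl,zh=map(float,sys.argv[2:4]); P=pts("w",np.ones((400,640),bool),f["d"],f); s=status.state(); R=Rt(s); c=s["tool_pos"]
L=(P-c)@R; m=(P[:,2]>zl)&(P[:,2]<zh)&(np.hypot(L[:,0],L[:,1])<.056); Q=L[m]
A=np.c_[Q[:,:2],np.ones(len(Q))]; pl=np.linalg.lstsq(A,Q[:,2],rcond=None)[0]
for _ in range(3):
    res=abs(A@pl-Q[:,2]); k=res<.002; pl=np.linalg.lstsq(A[k],Q[k,2],rcond=None)[0]
print("tool-frame plane slopes(deg)",np.degrees(np.arctan(pl[:2])),"z0 mm",pl[2]*1000)
Q=Q[k]; c0=np.zeros(2)
for _ in range(4):
    a=np.degrees(np.arctan2(Q[:,1]-c0[1],Q[:,0]-c0[0])); r=np.hypot(Q[:,0]-c0[0],Q[:,1]-c0[1]); e=[]
    for b in range(-180,180,5):
        q=(a>=b)&(a<b+5)
        if q.sum()>15 and .033<np.percentile(r[q],97)<.041: e.append(Q[q&(r>np.percentile(r[q],94))][:,:2].mean(0))
    e=np.array(e); s=least_squares(lambda p:np.hypot(*(e-p).T)-.038,c0,loss="soft_l1",f_scale=.0005); c0=s.x
print("disc centre in tool mm",c0*1000,len(e),"rms",np.sqrt(np.mean(s.fun**2))*1000)
lug=Q[np.hypot(*(Q[:,:2]-c0).T)>.0405]; lug=lug[lug[:,0]>0]
print("lug mean",lug.mean(0)*1000,len(lug),"ang",np.degrees(np.arctan2(*(lug[:,:2].mean(0)-c0)[::-1])),"ymin/max",np.percentile(lug[:,1],[2,98])*1000,"xmax",np.percentile(lug[:,0],98))
E
python3 lidfit.py held1.npz .186 .199; python3 drumfit.py held1.npz | head -1
```

```text
tool-frame plane slopes(deg) [0.2896 0.0287] z0 mm 5.760271226977312
disc centre in tool mm [-0.5526 -0.4379] 46 rms 0.4281935840340849
lug mean [43.5127 -0.3954  6.2077] 505 ang 0.055145577455165656 ymin/max [-6.58    5.7348] xmax 0.04695160994716701
centre [0.6044 0.0065 0.0537] top z 0.11915970306755644
```

```bash
python3 -m crank '[0,2,20,0,0,0,2,40,0,0,0,2,52,0,0,0,2,60,0,0,0,2,64,0,0,0,2,67,0,0,0,2,70,0,0,0,2,72,0,0,0,2,72,0,0,0,2,72,0,0]'
python3 - <<'E'
from h import *
s=status.state(); print(s["contact_force"],s["ft_torque"],s["tool_pos"]); go([.6044,.0065,.119],27)
E
```

```text
time: 12.6
tool_pos: [0.6053, 0.0071, 0.1265]
tool_rot: [0.001, 0.522, 0.853, 0.0]
contact_force: [-0.8, 0.5, 1.8]
gripper_width: 0.152
[-0.78504371  0.5078316   1.82212953] [-0.08619367  0.15073193  0.01234916] [0.60528858 0.00707529 0.1264749 ]
go [-0.1 -1.1  7.5] yaw 0.1290355002424377 jaw now 27.1 j6 -0.5846880684928442 t 12.6
```

```bash
python3 -m crank '[0,-1,2,0,0,0,-1,4,0,0,0,-1,6,0,0,0,-1,7,0,0,0,-1,8,0,0,0,-1,8,0,0,0,-1,8,0,0,0,-1,8,0,0,0,-1,8,0,0,0,-1,8,0,0]'
python3 look.py press1.png lid
python3 - <<'E'
from h import *
s=status.state(); print(s["contact_force"],s["ft_torque"],s["tool_pos"]); go([.6044,.0065,.119],27)
E
python3 lidfit.py press1.npz .106 .1165
```

```text
time: 13.6
tool_pos: [0.605, 0.0068, 0.1185]
tool_rot: [0.001, 0.522, 0.853, 0.001]
contact_force: [3.0, 2.2, 5.6]
gripper_width: 0.153
[0.605  0.0068 0.1186]
lid 0.77 [319. 269. 159. 207.] [0.5969 0.0206 0.1134] [0.6042 0.0134 0.1299] [0.6374 0.0449 0.1488]
[1.96092462 2.41909584 5.89849005] [ 0.29159847 -0.31489436 -0.00123989] [0.6049864  0.006833   0.11854028]
go [-0.  -0.7 -0.5] yaw 0.13091666159400006 jaw now 27.1 j6 -0.5856638752752193 t 13.7
tool-frame plane slopes(deg) [0.3839 0.0575] z0 mm 5.745700359468914
disc centre in tool mm [-0.5709 -0.3043] 38 rms 2.0665738666995623
lug mean [44.3487 -2.8367  6.2708] 733 ang -3.2267673934738 ymin/max [-38.7151  22.2619] xmax 0.05351793058401119
```

View pics/press1.png

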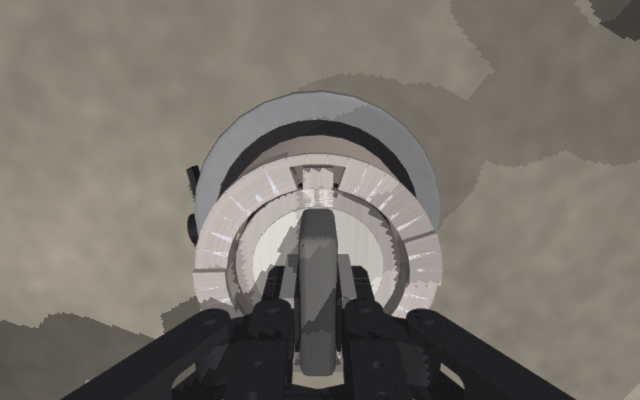

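```bash
python3 -m crank '[0,0,0,6,0,0,0,0,12,0,0,0,0,18,0,0,0,0,24,0,0,0,0,30,0,0,0,0,36,0,0,0,0,42,0,0,0,0,48,0,0,0,0,54,0,0,0,0,60,0]'
python3 - <<'E'
from h import *
s=status.state(); print(s["contact_force"],s["ft_torque"],s["tool_pos"]); go([.6044,.0065,.1185],-53)
E
```

```text
time: 14.7
tool_pos: [0.6041, 0.0061, 0.1181]
tool_rot: [0.001, 0.879, 0.476, -0.0]
contact_force: [-0.2, 0.5, 6.6]
gripper_width: 0.153
[-0.16687763  0.45258868  6.5893582 ] [-0.00946949  0.05074468  0.13955755] [0.60408896 0.00607803 0.11807394]
go [ 0.5  0.  -0.4] yaw 19.898398564975963 jaw now -33.1 j6 0.4655686019513598 t 14.7
```

```bash
python3 -m crank '[0,0,0,5,0,0,0,0,10,0,0,0,0,15,0,0,0,0,20,0,0,0,0,20,0,0,0,0,20,0,0,0,0,20,0,0,0,0,20,0,0,0,0,20,0,0,0,0,20,0]'
python3 - <<'E'
from h import *
s=status.state(); print(s["contact_force"],s["ft_torque"],s["tool_pos"]); go([.6044,.0065,.1185],-53)
E
python3 look.py turn1.png
```

```text
time: 15.7
tool_pos: [0.604, 0.0061, 0.118]
tool_rot: [0.001, 0.948, 0.318, 0.0]
contact_force: [-0.8, 0.2, 6.0]
gripper_width: 0.154
[-0.7908104   0.19180802  5.96524488] [-0.05618861  0.11434327 -0.11363775] [0.60404698 0.00613212 0.11802855]
go [ 0.5 -0.1 -0.5] yaw 0.09936633012424068 jaw now -52.9 j6 0.8109854530662683 t 15.7
[0.6041 0.0061 0.1181]
```

View pics/turn1.png

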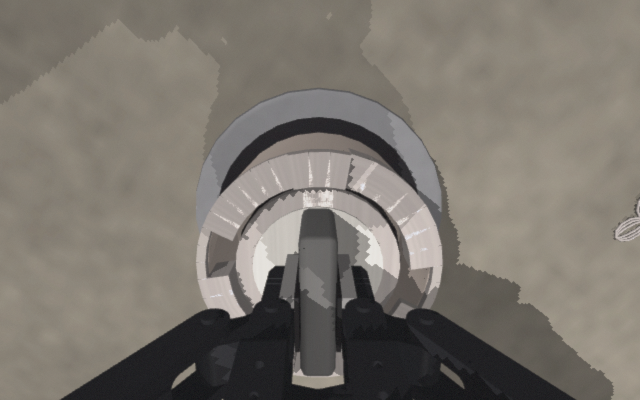

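```bash
python3 -m crank '[0,0,-1,20,0,0,0,-2,0,0,0,0,-3,0,0,0,0,-4,0,0,0,0,-5,0,0,0,0,-6,0,0,0,0,-6,0,0,0,0,-6,0,0,0,0,-6,0,0,0,0,-6,0,0]' --help 2>/dev/null | head -0; python3 -c "
from h import *
s=status.state(); print(s['time'],s['contact_force'],s['ft_torque'],s['tool_pos']); go([.6044,.0065,.1245],-53)"
```

```text
15.75 [-0.30720316  0.23586797  6.70191115] [-0.04766165  0.12324543 -0.17353488] [0.60405705 0.00610609 0.11806278]
go [ 0.5 -0.1 -6.4] yaw 0.09544988455316172 jaw now -52.9 j6 0.8110224386381023 t 15.75
```

My last command had a stray yaw of 20 and an invalid flag. It wasn't executed: the clock still reads 15.75 s. I'm sending the correct move now.

```bash
python3 -m crank '[0,0,-1,0,0,0,0,-2,0,0,0,0,-3,0,0,0,0,-4,0,0,0,0,-5,0,0,0,0,-6,0,0,0,0,-6,0,0,0,0,-6,0,0,0,0,-6,0,0,0,0,-6,0,0]'; python3 -c "
from h import *
s=status.state(); print(s['time'],s['contact_force'],s['ft_torque'],s['tool_pos']); go([.6044,.0065,.1245],-53)"
```

```text
time: 16.75
tool_pos: [0.6038, 0.0064, 0.1233]
tool_rot: [0.0, 0.948, 0.318, -0.0]
contact_force: [1.6, -2.8, 3.7]
gripper_width: 0.155
16.75 [ 1.61079316 -2.77337172  3.71449104] [-0.40193786 -0.17889348 -0.00811963] [0.60377314 0.00643213 0.12325728]
go [ 0.5  0.3 -1.2] yaw 0.12590536023188292 jaw now -52.9 j6 0.8106434846148418 t 16.75
```

```bash
python3 -m crank '[0,0,-1,0,0,0,0,-1,0,0,0,0,-1,0,0,0,0,-1,0,20,0,0,-1,0,40,0,0,-1,0,40,0,0,-1,0,40,0,0,-5,0,45,0,0,-25,0,60,0,0,-50,0,60]'
python3 -m crank '[-10,0,-40,0,60,-30,0,-80,0,100,-30,0,-90,0,100,-30,0,-90,0,100,-30,0,-90,0,100,-30,0,-90,0,100,-30,0,-90,0,100,-30,0,-90,0,100,-30,0,-90,0,100,-30,0,-90,0,100]'
python3 look.py final1.png lid
cat > chk.py <<'E'
from h import *
np.set_printoptions(precision=4,suppress=True)
f=np.load("final1.npz"); P=pts("w",np.ones((400,640),bool),f["d"],f); c=np.array([.6044,.0065]); P=P[np.hypot(*(P[:,:2]-c).T)<.07]
r=np.hypot(*(P[:,:2]-c).T)
Q=P[(r<.036)&(P[:,2]>.112)&(P[:,2]<.126)]; A=np.c_[Q[:,:2]-c,np.ones(len(Q))]; k=np.ones(len(Q),bool)
for _ in range(4): pl=np.linalg.lstsq(A[k],Q[k,2],rcond=None)[0]; k=abs(A@pl-Q[:,2])<.002
print("lid top z",pl[2],"tilt deg",np.degrees(np.arctan(np.hypot(*pl[:2]))),k.sum())
F=P[(r>.044)&(r<.053)&(P[:,2]>.116)&(P[:,2]<.1207)]; print("flange z",np.median(F[:,2]))
B=P[(P[:,2]>.145)&(P[:,2]<.165)&(r<.04)]; e=np.linalg.eigh(np.cov(B[:,:2].T))[1][:,1]; print("bar",cv2.minAreaRect((B[:,:2]*1e4).astype(np.float32)),np.degrees(np.arctan2(e[1],e[0]))%180,np.median(B[:,2]))
E
python3 chk.py; python3 drumfit.py final1.npz|head -1
```

```text
time: 17.75
tool_pos: [0.6027, 0.0068, 0.1724]
tool_rot: [-0.001, 0.948, 0.318, -0.002]
contact_force: [1.1, 0.8, 1.1]
gripper_width: 0.6
time: 18.75
tool_pos: [0.5798, -0.0114, 0.263]
tool_rot: [-0.0, 0.948, 0.318, -0.0]
contact_force: [0.4, 0.4, -0.2]
gripper_width: 0.999
[ 0.5799 -0.0114  0.2631]
lid 0.8 [315. 149.  91. 105.] [0.6052 0.0088 0.1204] [0.6025 0.0065 0.1371] [0.6367 0.0404 0.1561]
lid top z 0.1200866609070585 tilt deg 0.503517426990311 4669
flange z 0.11927188939814751
bar ((6026.2236328125, 68.53143310546875), (593.284912109375, 137.30935668945312), 37.5745849609375) 37.49794590591216 0.15501293802877167
centre [0.6044 0.0066 0.0534] top z 0.11967564641368326
```

View pics/final1.png

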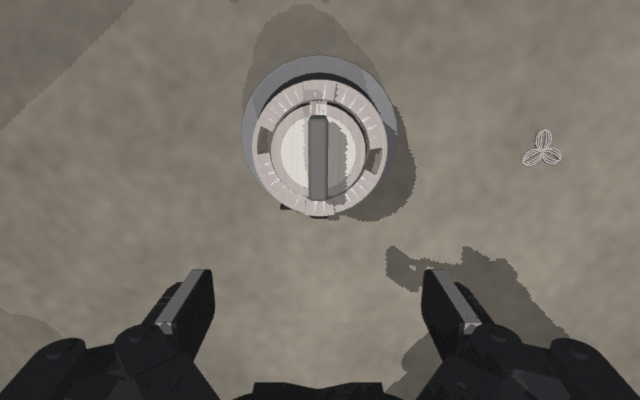

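Run:
```python
from h import *
np.set_printoptions(precision=4,suppress=True)
im,d,cal=grab("top")
for n in ["tub","rosette","block","bead"]:
    for cf,e,m,P in find("top",n,d,cal)[:1]: print(n,round(cf,2),np.round(e),np.median(P,0))
s=status.state(); print(s["contact_force"],s["gripper_width"],s["time"])
print(order.job_done())
```

```text
tub 0.92 [235. 138.  42.  34.] [0.7292 0.2673 0.0052]
rosette 0.67 [335. 189.  63.  56.] [0.5608 0.0064 0.0509]
block 0.98 [179. 184.  22.  24.] [0.6087 0.3993 0.0435]
[-0.9274 -0.0278 -0.6847] 1.0010886616105945 19.1
the job is handed in; nothing more can be done
None
```

The bead is in the drum, the bayonet lid is locked on it, and I handed the job in at 19.1 s with the gripper open and clear of everything.

- **Bead:** I dropped it in from just above the seal ring. A close look afterwards showed it standing on the drum floor, with its top at about 89 mm.
- **Lid:** I set the lugs in the notches, pressed to about 9 mm of ring travel, turned 80° clockwise, let it rise, and released it.
- **Final lid check:**
  - The grip bar lies at 37.5°, against about 37° for the bridges.
  - The bar top is at 155 mm, which puts the underside at 114 mm as expected.
  - The fitted tilt is 0.5°, about the size of the camera noise.
- **Slight disagreement:** the disc top read 120.1 mm against an expected 119. The same kind of reading was about 0.9 mm high with the lid on the bench, so I put this down to camera bias.
- **Bystanders:** the tub and block are within 1 mm of where they started. In the last top picture the detector mistook the drum for the rosette. The rosette still shows in the final wrist picture at pixel (543, 150) and I never went near it, but I did not measure its position again.
- **Refused command:** one move had a stray yaw value and an invalid flag. It did not run (the clock did not advance), and I sent it again correctly.

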